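Make up a fingerprint kit and a sharps kit

ROBOT

A 7-joint arm with a two-finger parallel gripper is mounted at the origin on the work surface. World frame = base frame: x ahead of the robot, y to its left, z up, the work surface at z = 0. Lengths are in m, angles in degrees, forces in N, time in s.
With the tool pointing down it reaches from about 0.425 to 0.875 m from the base axis. Payload 4.7 kg.
Tool frame: the origin (TCP) lies between the finger pads; the fingertips stand 8 mm ahead of it and the grasp point (between the pads) lies 11 mm behind it; x points along the fingers, z is the direction in which the jaws open and shut, and the axes are right-handed (so a half turn about x gives the same grasp; the last joint's range is limited). The gripper opens to 87 mm and grips with 3 to 60 N. Pads are 19 mm wide; open, the fingers measure 117 mm over their backs; the gripper's body (75 mm by 190 mm) begins 51 mm behind the grasp point.
Start: joints at [76.209, 18.392, -4.016, 83.108, 1.295, 78.541, -3.26], TCP at [0.164, -0.629, 0.231] pointing down, gripper open.
Joint ranges: [-163.93, 163.93], [-17.29, 119.83], [-79.2, 71.16], [3.27, 140.29], [-89.18, 269.18], [5.43, 117.66], [-154.24, 154.24]. Speed limits (degrees/s): [147.25, 147.25, 180, 180, 180, 180, 180].

INTERFACE

Orientations are given as [roll, pitch, yaw] about the fixed x, y, z axes, in that order (R = Rz(yaw) Ry(pitch) Rx(roll)).
In Python, from cell import telemetry, vision, sign_off gives the robot as it stands. The module is installed in compiled form; this text tells all that it offers.
- The arm moves only by the tool drive_tool, never from a script. Its arguments are lists of equal length, an entry for each row: "offset": the shift along the tool's x, y, z in m, a list of three; "angular": the turn, a rotation vector about the tool's x, y, z in rad, a list of three. A call has 1 to 10 rows; each row is the pose to reach, as a shift and turn from the pose measured when the call began, along the tool's axes at that moment; what a row does not reach only later rows make up. A row lasts 1/8 s, in which the tool goes at most 62.5 mm and 10.7 degrees, less where a joint would pass 70% of its speed; a pose out of reach is approached as far as the arm can. A call with a gripper value outside its range is refused whole. "fingers" is the closure, from -1 (fully open) to 1 (shut), set as the call begins (left out, the last holds). The fingers move at their own pace and stop on an object; "squeeze" is the grip in N (left out, the last holds). Time passes only in rows, so rows that repeat a pose let the fingers close. It gives the time, the measured TCP pose, the force and the opening at its end, in the units of the state.
- telemetry.get_obs(): the state, without advancing time (a new reading comes with each control period).
- vision.read_camera(name): name is "side" or "top" or "wrist"; returns a dict with "pixels" (420x560x3 uint8, red, green, blue), "intrinsics" (3x3 intrinsics, pixels), "world_from_camera" (4x4, takes a point from camera to world coordinates); the wrist camera has in their place "T_tool_cam" (4x4, takes a point from camera to tool coordinates, whose origin is the TCP and whose axes are the tool frame's). Camera axes: x right, y up, looking along -z (the intrinsics and any distortion apply to the point x, -y, -z); pixel columns grow to the right and rows downward; lengths in m; the calibration is good to about 2 mm. A picture is of the moment at which its call begins: read the wrist's pose just before it. There is no depth.
- sign_off(): hands the job in, once; it reports no verdict.
The state is a dict: "time_s": time; "qpos": joint angles; "joint_velocities": joint speeds; "effort": joint torques, N m; "tool_pos": TCP position; "tool_rot": TCP orientation; "force": force on the tool from outside, world axes, zero at the start; "wrist_torque": the same for the moment, N m; "grip_width": finger opening in m.
Only numpy, scipy, OpenCV 4.12 (cv2) and the standard library are available. Lean on these libraries where they do the work, as an engineer would, in place of code of your own. Each camera call takes 0.05 s, during which the arm holds its last target.

TASK

Make up the two kits from the stock standing along the robot's side of the bench: the squat powder jar, the roll of lifting tape and the tape measure go in the fingerprint tray (three recesses), the sharps tube and the small specimen jar in the sharps tray (two recesses). Each thing sits down in the recess made for its shape and size, upright, the roll flat and the tube lying down. Leave the large specimen jar standing where it is.

Things in the scene. Friction and masses are not known exactly. Their poses are not given: they have to be found in the camera images.
- print_tray: Fingerprint kit, THREE recesses. Fixed grey tray, 102 (x) x 238 (y) x 15 mm high, turned up to 13 deg; origin: centre of underside. Recesses 10 mm deep (floor 5 mm over bench), at x = 0: round, 82 mm across, at y = -72 mm (tape roll); oblong, 90 (x) x 58 (y), at y = +8 (tape measure, its length along tray x); round, 66 across, at y = +80 (powder jar). They leave about 10 mm round their thing: keep fingertips above the tray.
- sharps_tray: Sharps kit, TWO recesses. Fixed grey tray, 102 (x) x 238 (y) x 15 mm high, turned up to 13 deg; origin: centre of underside. Recesses 10 mm deep (floor 5 mm over bench), at x = 0: oblong, 66 (x) x 150 (y), at y = -38 mm (sharps tube, lying along tray y); round, 66 across, at y = +80 mm (small jar). They leave about 10 mm round their thing: keep fingertips above the tray.
- powder_jar: Squat white jar of fingerprint powder with a black screw lid, the lowest jar on the bench: 46 mm diameter, 42 mm high, stands upright, about 80 g. Origin: centre of its underside, z up.
- small_jar: Small clear specimen jar with a white screw lid: 46 mm diameter, 70 mm high, stands upright, about 60 g. Origin: centre of its underside, z up.
- large_jar: Large clear specimen jar with a white screw lid, 64 mm diameter, 72 mm high, upright among the stock, loose. It belongs to neither kit and stays where it is. Origin: centre of its underside, z up.
- tape_roll: Roll of lifting tape, whitish with a brown cardboard core, lying flat (its hole upright): 60 mm outer diameter, 48 mm high, hole 34 mm, about 120 g. Origin: centre of its underside, z up along the hole.
- tape_measure: Tape measure with a black case and round steel side plates, standing upright on its flat base: 66 (x, length) x 34 (y, thickness) x 62 mm high, about 220 g. Flat parallel sides 34 mm apart to grip across y. Origin: centre of its underside, z up; either way round will do in its recess.
- sharps_tube: White sharps tube lying on the bench: round body 38 mm in diameter with a square grey cap (42 x 42 mm, 14 mm long) on each end that keeps it from rolling; 126 mm long in all, about 70 g. Origin: on its axis, half way along (21 mm above the surface that it lies on); x runs along the tube. Either way round will do in its recess.

How it is judged:
By the outcome, as a careful person would: the job done as asked, in the order asked, and still so for the second after the job is handed in, with the robot touching nothing.
It also fails if it takes over 115 s, if anything falls off the work surface, if the arm or the gripper's body presses on something with over 40 N, if the wrist force passes 120 N, or if a joint passes its speed limit or range.

## Working session

There is one attempt and no reset: what is moved stays moved. The work goes in short steps, Python scripts to look and compute and a tool call to move; the robot and the scene stay as the last step left them, time stands still between calls to the robot, and variables do not carry over. Pictures are saved under pics/ and viewed, and the job is handed in when it is done.

Besides the shell and the picture viewer there is one more tool, called after ">>>" as a command line: name --argument value ..., lists and objects as JSON in quotes. drive_tool: Moves the arm, as the interface text tells. Its arguments: {"type":"object","properties":{"offset":{"type":"array"},"angular":{"type":"array"},"fingers":{"type":"number"},"squeeze":{"type":"number"}},"required":["offset","angular"]}

```bash
mkdir -p pics; ls; python3 - <<'E'
from cell import telemetry, vision
import cv2,numpy as np
o=telemetry.get_obs();print(o)
for n in ["side","top","wrist"]:
    c=vision.read_camera(n)
    cv2.imwrite(f"pics/{n}0.png",c["pixels"][:,:,::-1])
    np.savez(f"{n}0.npz",**c)
    print(n,{k:v for k,v in c.items() if k!="pixels"})
E
```

```text
pics
{'time_s': 0.0, 'qpos': array([76.21069198, 18.43939977, -4.01570838, 83.17436339,  1.29748799,
       78.53982414, -3.26100147]), 'joint_velocities': array([ 0.00565269,  0.02345887, -0.00866249, -0.04785698, -0.06674844,
        0.00572363,  0.00130917]), 'effort': array([ 1.04120318e-03, -4.91292572e+01, -4.03748788e-01, -3.12524307e+01,
       -6.40340103e-02,  4.37241001e-02,  1.74054326e-04]), 'tool_pos': array([ 0.16361975, -0.62852384,  0.22946239]), 'tool_rot': array([-175.74270674,   89.891494  ,  108.85600205]), 'force': array([-0.09925637,  0.85494228,  0.3039946 ]), 'wrist_torque': array([-0.01463692,  0.01760964,  0.00546073]), 'grip_width': 0.08721912684917019}
side {'intrinsics': array([[480.51981849,   0.        , 279.92324902],
       [  0.        , 480.51981849, 209.31745049],
       [  0.        ,   0.        ,   1.        ]]), 'world_from_camera': array([[ 0.96590811,  0.20754362, -0.15474875,  0.32038357],
       [-0.25851488,  0.74128468, -0.61940865, -0.70388071],
       [-0.01384144,  0.63829669,  0.769666  ,  0.9445875 ],
       [ 0.        ,  0.       
[... 304 characters left out ...]
675, -0.00524935, -0.00435246,  0.00281254],
       [-0.00477231,  0.0828184 ,  0.99655323,  0.94643882],
       [ 0.        ,  0.        ,  0.        ,  1.        ]])}
wrist {'intrinsics': array([[319.78073079,   0.        , 277.14560593],
       [  0.        , 319.78073079, 212.68693253],
       [  0.        ,   0.        ,   1.        ]]), 'T_tool_cam': array([[-1.44913895e-04,  2.82225573e-01, -9.59348063e-01,
        -1.55076120e-01],
       [-1.99582050e-04,  9.59348045e-01,  2.82225598e-01,
         7.78324374e-02],
       [ 9.99999970e-01,  2.32367063e-04, -8.26957037e-05,
         3.76545747e-04],
       [ 0.00000000e+00,  0.00000000e+00,  0.00000000e+00,
         1.00000000e+00]])}
```

View pics/top0.png

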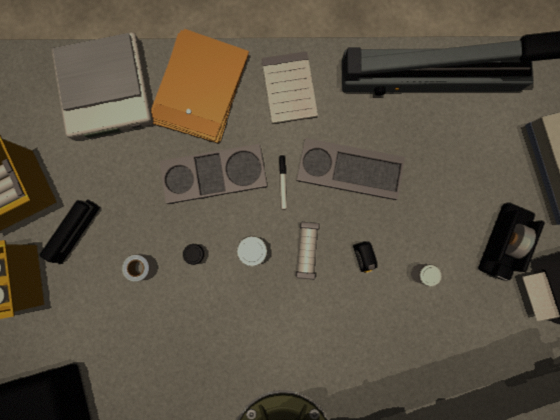

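View pics/side0.png

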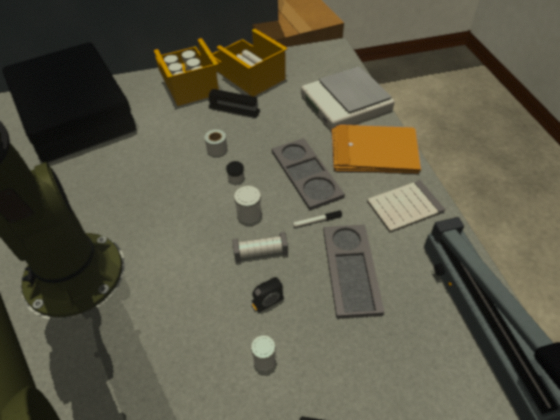

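View pics/wrist0.png

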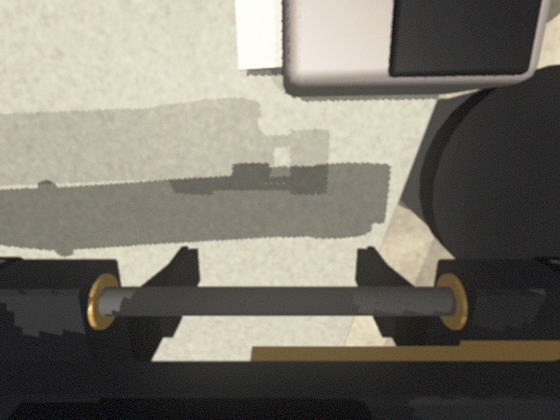

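Top view: print tray around (213,174), sharps tray (350,170). Stock is roll (136,267), powder jar (194,254), large jar (252,251), tube (307,250), tape measure (366,256), small jar (430,275). I'll zoom in next.

```bash
python3 - <<'E'
import cv2,numpy as np
im=np.load("top0.npz")["pixels"][:,:,::-1]
def enh(x): return np.clip((x/255.)**0.6*255*1.2,0,255).astype(np.uint8)
a=cv2.resize(enh(im[140:290,110:290]),None,fx=4.4,fy=4,interpolation=cv2.INTER_CUBIC)
a=cv2.resize(enh(im[135:285,110:290]),(720,600),interpolation=cv2.INTER_CUBIC)
b=cv2.resize(enh(im[135:295,280:460]),(675,600),interpolation=cv2.INTER_CUBIC)
cv2.imwrite("pics/za.png",a);cv2.imwrite("pics/zb.png",b)
E
```

```text
(no output)
```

View pics/za.png

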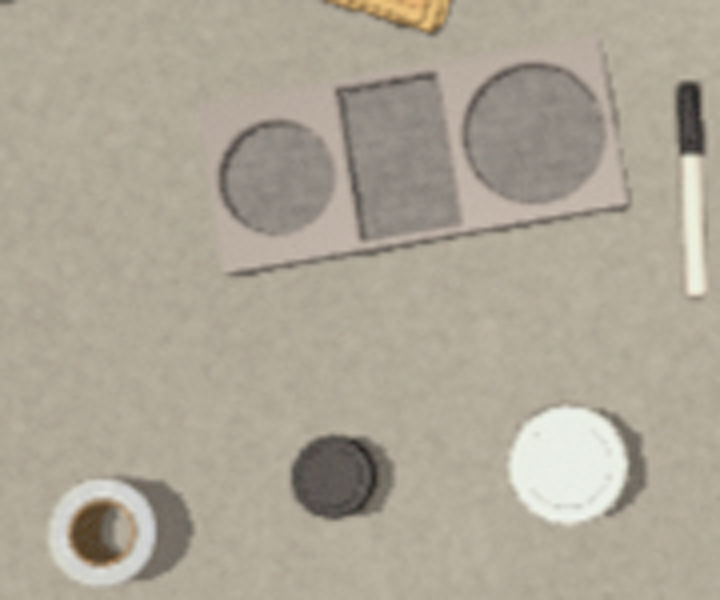

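View pics/zb.png

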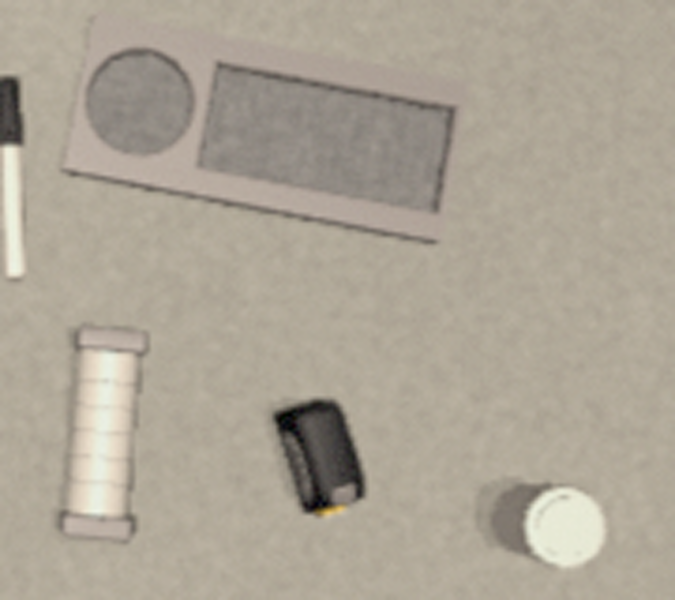

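```bash
cat > h.py <<'E'
import numpy as np,cv2
from scipy.spatial.transform import Rotation as Ro
def cast(K,T,uv,z):
    d=T[:3,:3]@np.array([(uv[0]-K[0,2])/K[0,0],-(uv[1]-K[1,2])/K[1,1],-1.])
    return T[:3,3]+d*(z-T[2,3])/d[2]
def toolT(o):
    T=np.eye(4);T[:3,:3]=Ro.from_euler('xyz',o["tool_rot"],degrees=True).as_matrix();T[:3,3]=o["tool_pos"];return T
def goal(o,pos,jawyaw):
    """offset, rotvec to TCP pos with tool down, jaws along yaw (deg, mod 180, nearest)"""
    T=toolT(o);best=None
    for j in (jawyaw,jawyaw+180):
        a=np.radians(j);z=np.array([np.cos(a),np.sin(a),0]);x=np.array([0,0,-1.]);y=np.cross(z,x)
        R=np.stack([x,y,z],1);rv=Ro.from_matrix(T[:3,:3].T@R).as_rotvec()
        if best is None or np.linalg.norm(rv)<np.linalg.norm(best): best=rv
    return np.round(T[:3,:3].T@(np.array(pos)-T[:3,3]),4),np.round(best,4)
E
python3 - <<'E'
from h import *
t=np.load("top0.npz");K,T=t["intrinsics"],t["world_from_camera"]
s=np.load("side0.npz");Ks,Ts=s["intrinsics"],s["world_from_camera"]
A=lambda p:(110+p[0]/4-.375,135+p[1]/4-.375)
B=lambda p:(280+p[0]/3.75-.37,135+p[1]/3.75-.37)
P={}
for n,f,p,z in [("p_pow",A,(277,178),.015),("p_roll",A,(535,133),.015),("p_obl",A,(400,157),.012),
 ("roll",A,(102,532),.048),("powder",A,(334,477),.042),("large",A,(569,464),.072),
 ("s_jar",B,(139,102),.015),("s_obl",B,(327,138),.012),("small",B,(564,527),.070),
 ("capA",B,(112,337),.042),("capB",B,(96,522),.042),
 ("tm1",B,(333,403),.055),("tm2",B,(363,492),.055),("tmc",B,(335,450),.062)]:
    P[n]=cast(K,T,f(p),z);print(n,np.round(P[n],4))
an=lambda a,b:np.degrees(np.arctan2(*(P[b]-P[a])[[1,0]]))
print("print yaw",an("p_roll","p_pow")-90,np.linalg.norm(P["p_roll"]-P["p_pow"]),"sharps yaw",an("s_obl","s_jar")-90,np.linalg.norm(P["s_obl"]-P["s_jar"]),"tube",an("capB","capA"),np.linalg.norm(P["capB"]-P["capA"]),"tm",an("tm2","tm1"))
# side cross checks
for n,p,z in [("roll",(216,137),.048),("powder",(236,168),.042),("large",(248,195),.072),("small",(263.5,347),.07),("p_pow",(294,153),.015),("p_roll",(320,188),.015),("s_jar",(347,238),.015)]:
    print(n,np.round(cast(Ks,Ts,p,z),4))
from cell import telemetry
o=telemetry.get_obs();print(toolT(o).round(3))
E
python3 - <<'E'
import cv2,numpy as np
im=np.load("side0.npz")["pixels"][:,:,::-1]
def enh(x): return np.clip((x/255.)**0.6*255*1.2,0,255).astype(np.uint8)
a=cv2.resize(enh(im[120:380,190:400]),None,fx=2.3,fy=2.3,interpolation=cv2.INTER_CUBIC)
cv2.imwrite("pics/zs.png",a)
E
```

```text
p_pow [0.5961 0.2397 0.015 ]
p_roll [0.6218 0.0896 0.015 ]
p_obl [0.6086 0.1688 0.012 ]
roll [0.3936 0.3249 0.048 ]
powder [0.4231 0.1985 0.042 ]
large [0.4298 0.0656 0.072 ]
s_jar [ 0.635  -0.0814  0.015 ]
s_obl [ 0.6123 -0.1983  0.012 ]
small [ 0.3756 -0.3159  0.07  ]
capA [ 0.4872 -0.0611  0.042 ]
capB [ 0.3779 -0.0504  0.042 ]
tm1 [ 0.4471 -0.189   0.055 ]
tm2 [ 0.3954 -0.2052  0.055 ]
tmc [ 0.4199 -0.188   0.062 ]
print yaw 9.697855185105297 0.15228447452631375 sharps yaw -11.019340995274177 0.11914071949349318 tube -5.566588131636487 0.10980209896296794 tm 17.424123668447
roll [0.3971 0.3176 0.048 ]
powder [0.427  0.1902 0.042 ]
large [0.433  0.0627 0.072 ]
small [ 0.3776 -0.3219  0.07  ]
p_pow [0.5976 0.2303 0.015 ]
p_roll [0.6265 0.0858 0.015 ]
s_jar [ 0.6386 -0.085   0.015 ]
[[-0.     0.968  0.252  0.164]
 [ 0.001  0.252 -0.968 -0.629]
 [-1.    -0.    -0.001  0.23 ]
 [ 0.     0.     0.     1.   ]]
```

View pics/zs.png

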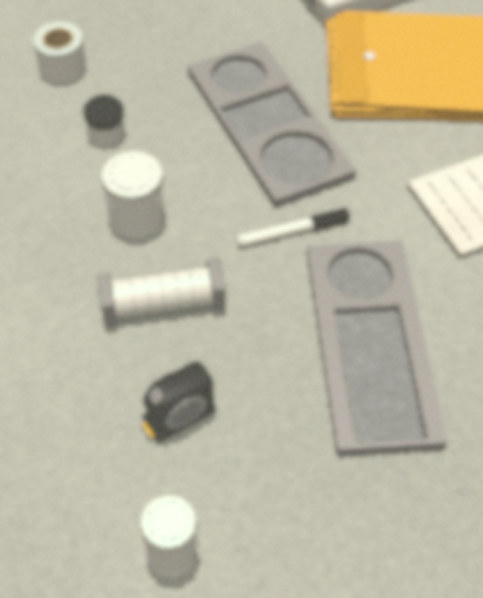

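The side-view zoom agrees with the top view, apart from about 8 mm in y from my eyeballed pixels. The wrist camera will settle that. First I'll swing round to the stock side.

```bash
python3 - <<'E'
from h import *
from cell import telemetry
o=telemetry.get_obs()
print(goal(o,[.52,-.28,.27],-30))
E
```

```text
(array([-0.04  ,  0.4327, -0.2476]), array([-7.923e-01, -1.400e-03, -5.000e-04]))
```

>>> drive_tool --offset '[[-0.04,0.433,-0.248],[-0.04,0.433,-0.248],[-0.04,0.433,-0.248],[-0.04,0.433,-0.248],[-0.04,0.433,-0.248],[-0.04,0.433,-0.248],[-0.04,0.433,-0.248],[-0.04,0.433,-0.248],[-0.04,0.433,-0.248],[-0.04,0.433,-0.248]]' --angular '[[-0.79,0,0],[-0.79,0,0],[-0.79,0,0],[-0.79,0,0],[-0.79,0,0],[-0.79,0,0],[-0.79,0,0],[-0.79,0,0],[-0.79,0,0],[-0.79,0,0]]' --fingers -1

```text
time_s: 1.4
tool_pos: [0.5199, -0.2798, 0.2696]
tool_rot: [173.7, 89.9, 143.6]
force: [-1.1, -0.8, 0.1]
grip_width: 0.0869
```

```bash
python3 - <<'E'
from h import *
from cell import telemetry
o=telemetry.get_obs()
print(o["time_s"],o["qpos"].round(1),o["tool_pos"].round(3))
print(goal(o,[.47,.18,.25],10))
E
```

```text
1.4 [ 49.   12.1 -27.2  87.8   5.5  81.6  -8.6] [ 0.52 -0.28  0.27]
(array([ 0.0202,  0.3727, -0.2737]), array([-0.7   , -0.0018, -0.0009]))
```

>>> drive_tool --offset '[[0.02,0.373,-0.274],[0.02,0.373,-0.274],[0.02,0.373,-0.274],[0.02,0.373,-0.274],[0.02,0.373,-0.274],[0.02,0.373,-0.274],[0.02,0.373,-0.274],[0.02,0.373,-0.274],[0.02,0.373,-0.274],[0.02,0.373,-0.274]]' --angular '[[-0.7,0,0],[-0.7,0,0],[-0.7,0,0],[-0.7,0,0],[-0.7,0,0],[-0.7,0,0],[-0.7,0,0],[-0.7,0,0],[-0.7,0,0],[-0.7,0,0]]'

```text
time_s: 2.65
tool_pos: [0.4706, 0.1775, 0.2499]
tool_rot: [175.3, 89.9, -174.9]
force: [0.3, -0.5, 0.3]
grip_width: 0.0873
```

```bash
cat > wl.py <<'E'
import sys
from h import *
from cell import telemetry,vision
o=telemetry.get_obs();c=vision.read_camera("wrist");n=sys.argv[1]
T=toolT(o)@c["T_tool_cam"]
np.savez(n+".npz",pixels=c["pixels"],K=c["intrinsics"],T=T)
im=c["pixels"][:,:,::-1];im=np.clip((im/255.)**0.6*255*1.1,0,255).astype(np.uint8)
cv2.imwrite(f"pics/{n}.png",im)
print(o["time_s"],o["qpos"].round(1),o["tool_pos"].round(4),o["grip_width"])
E
python3 wl.py w1
```

```text
2.65 [ 28.    2.6 -52.4 100.3   2.1  78.2 -15.1] [0.4706 0.1775 0.2499] 0.08728282827061469
```

View pics/w1.png

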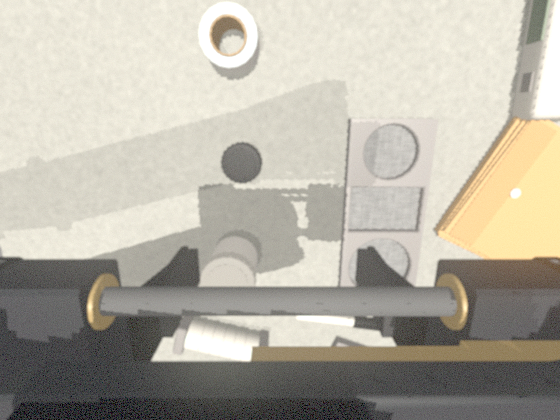

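Wrist view: roll at (228,35), powder jar lid (241,162), jar recess (390,152). I'll cast these.

```bash
python3 - <<'E'
from h import *
d=np.load("w1.npz");K,T=d["K"],d["T"]
for n,p,z in [("roll",(228,35),.048),("powder",(241,162),.042),("p_pow",(390.5,152),.015),("p_obl",(384,208),.012),("p_roll",(380,267),.015)]: print(n,cast(K,T,p,z).round(4))
E
```

```text
roll [0.3955 0.3243 0.048 ]
powder [0.4253 0.2002 0.042 ]
p_pow [0.5985 0.2386 0.015 ]
p_obl [0.6104 0.1688 0.012 ]
p_roll [0.6254 0.0891 0.015 ]
```

```bash
cat > g.py <<'E'
import sys
from h import *
from cell import telemetry
o=telemetry.get_obs();a=[float(v) for v in sys.argv[1:]]
print(o["time_s"],o["qpos"].round(0),o["tool_pos"].round(4),"w",round(o["grip_width"],4),"F",o["force"].round(1))
# args: groups x y z jawyaw
for i in range(0,len(a),4): print(*goal(o,a[i:i+3],a[i+3]))
E
python3 g.py .4245 .199 .10 10 .4245 .199 .023 10
```

```text
2.7 [ 28.   3. -52. 100.   2.  78. -15.] [0.4707 0.1775 0.25  ] w 0.0866 F [-0.2 -0.2  0.3]
[ 0.1501  0.029  -0.0416] [-0.0045 -0.0018 -0.0003]
[ 0.2271  0.0289 -0.0415] [-0.0045 -0.0018 -0.0003]
```

>>> drive_tool --offset '[[0.05,0.029,-0.0415],[0.1,0.029,-0.0415],[0.15,0.029,-0.0415],[0.18,0.029,-0.0415],[0.2,0.029,-0.0415],[0.215,0.029,-0.0415],[0.227,0.029,-0.0415],[0.227,0.029,-0.0415]]' --angular '[[0,0,0],[0,0,0],[0,0,0],[0,0,0],[0,0,0],[0,0,0],[0,0,0],[0,0,0]]'

```text
time_s: 3.7
tool_pos: [0.4242, 0.1985, 0.0225]
tool_rot: [175.0, 89.8, -175.3]
force: [0.0, 1.0, -0.2]
grip_width: 0.0871
```

>>> drive_tool --offset '[[0,0,0],[0,0,0],[0,0,0],[0,0,0],[0,0,0],[0,0,0]]' --angular '[[0,0,0],[0,0,0],[0,0,0],[0,0,0],[0,0,0],[0,0,0]]' --fingers 1 --squeeze 15

```text
time_s: 4.45
tool_pos: [0.4243, 0.1985, 0.0226]
tool_rot: [176.8, 89.8, -173.5]
force: [0.1, 0.6, 0.7]
grip_width: 0.0457
```

```bash
python3 g.py .4245 .199 .12 10 .5975 .239 .12 9.7; python3 wl.py w2
```

```text
4.45 [ 20.  16. -52. 119.  16.  52. -31.] [0.4243 0.1985 0.0226] w 0.0457 F [0.1 0.6 0.7]
[-0.0974  0.0005 -0.    ] [-0.0052 -0.0028 -0.0002]
[-0.0979  0.0107  0.1773] [ 0.0001 -0.0028 -0.0002]
4.45 [ 20.2  15.7 -52.5 119.1  15.7  52.4 -31.2] [0.4243 0.1985 0.0226] 0.04568926928814988
```

View pics/w2.png

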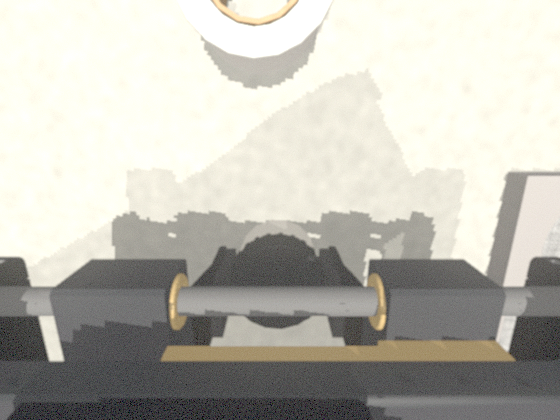

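The jar is held at a 45.7 mm opening. Lift and carry to its recess.

>>> drive_tool --offset '[[-0.03,0,0],[-0.07,0,0.02],[-0.098,0.003,0.06],[-0.098,0.006,0.1],[-0.098,0.009,0.14],[-0.098,0.011,0.17],[-0.098,0.011,0.177],[-0.098,0.011,0.177]]' --angular '[[0,0,0],[0,0,0],[0,0,0],[0,0,0],[0,0,0],[0,0,0],[0,0,0],[0,0,0]]'

```text
time_s: 5.5
tool_pos: [0.5964, 0.2393, 0.1196]
tool_rot: [174.9, 89.7, -175.4]
force: [-0.8, 0.7, -1.0]
grip_width: 0.0453
```

```bash
python3 g.py .5975 .239 .029 9.7; python3 wl.py w3
```

```text
5.5 [ 12.  30. -49.  90.  23.  71. -31.] [0.5964 0.2393 0.1196] w 0.0453 F [-0.8  0.7 -1. ]
[ 0.0906 -0.0005  0.0014] [ 0.0004 -0.0045 -0.0004]
5.5 [ 12.4  29.8 -48.6  90.3  23.1  70.7 -30.6] [0.5964 0.2393 0.1196] 0.04527574871163888
```

View pics/w3.png

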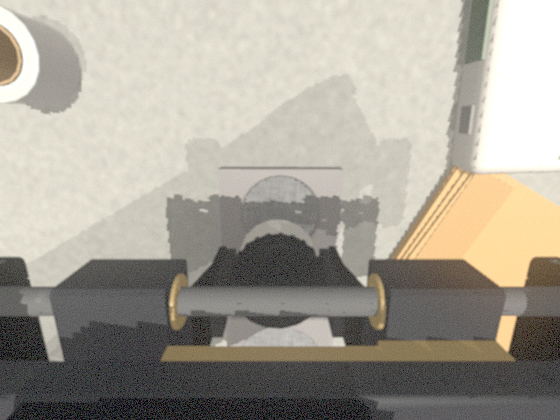

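The recess shows at (280,210), in line with the jar. Lowering.

>>> drive_tool --offset '[[0.03,0,0.001],[0.055,0,0.001],[0.075,0,0.001],[0.085,0,0.001],[0.09,0,0.001],[0.0925,0,0.001],[0.0925,0,0.001]]' --angular '[[0,0,0],[0,0,0],[0,0,0],[0,0,0],[0,0,0],[0,0,0],[0,0,0]]'

```text
time_s: 6.42
tool_pos: [0.5971, 0.2397, 0.0279]
tool_rot: [175.2, 89.8, -175.1]
force: [-0.7, -0.2, -0.8]
grip_width: 0.0458
```

>>> drive_tool --offset '[[0,0,0],[0,0,0],[0,0,0],[0,0,0],[0,0,0]]' --angular '[[0,0,0],[0,0,0],[0,0,0],[0,0,0],[0,0,0]]' --fingers -1

```text
time_s: 7.05
tool_pos: [0.5971, 0.2397, 0.0279]
tool_rot: [175.1, 89.8, -175.1]
force: [0.2, -1.1, -0.0]
grip_width: 0.0841
```

```bash
python3 g.py .5975 .239 .15 10 .45 .30 .15 20 .3947 .3245 .15 20
```

```text
7.05 [ 10.  35. -46.  94.  28.  62. -34.] [0.5971 0.2397 0.0279] w 0.0841 F [ 0.2 -1.1 -0. ]
[-1.221e-01 -7.000e-04 -1.000e-04] [-0.0044 -0.0032 -0.0003]
[-0.1216  0.0844 -0.1351] [-0.1789 -0.0031 -0.0006]
[-0.1215  0.1179 -0.1855] [-0.1789 -0.0031 -0.0006]
```

>>> drive_tool --offset '[[-0.04,0,0],[-0.09,0,0],[-0.12,0.03,-0.05],[-0.122,0.06,-0.1],[-0.122,0.09,-0.145],[-0.122,0.118,-0.186],[-0.122,0.118,-0.186],[-0.122,0.118,-0.186]]' --angular '[[0,0,0],[0,0,0],[-0.04,0,0],[-0.08,0,0],[-0.12,0,0],[-0.18,0,0],[-0.18,0,0],[-0.18,0,0]]'

```text
time_s: 8.05
tool_pos: [0.3949, 0.3241, 0.1508]
tool_rot: [-177.2, 89.9, -157.1]
force: [1.1, -0.3, -0.9]
grip_width: 0.0874
```

```bash
python3 g.py .3947 .3245 .025 20; python3 wl.py w4
```

```text
8.05 [ 14.  12. -61. 107.  11.  68. -31.] [0.3949 0.3241 0.1508] w 0.0874 F [ 1.1 -0.3 -0.9]
[0.1258 0.0004 0.0002] [ 0.0006 -0.0021  0.0001]
8.05 [ 13.8  11.9 -61.2 106.8  11.1  67.9 -31.1] [0.3949 0.3241 0.1508] 0.08740079896393128
```

View pics/w4.png

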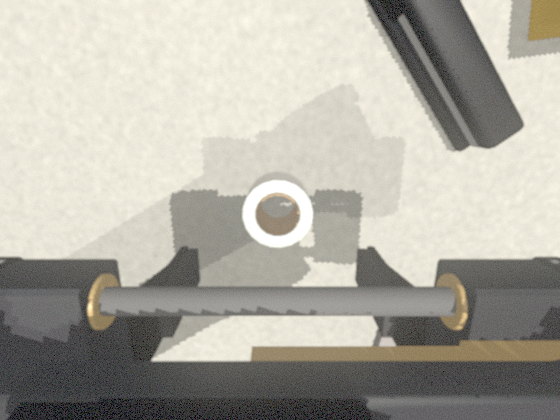

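The roll shows at (278,213), between the fingers. Down and grip.

>>> drive_tool --offset '[[0.04,0,0],[0.075,0,0],[0.1,0,0],[0.115,0,0],[0.126,0,0],[0.126,0,0]]' --angular '[[0,0,0],[0,0,0],[0,0,0],[0,0,0],[0,0,0],[0,0,0]]'

```text
time_s: 8.85
tool_pos: [0.3952, 0.3236, 0.0243]
tool_rot: [169.5, 89.8, -170.5]
force: [0.4, -0.5, -0.2]
grip_width: 0.0873
```

>>> drive_tool --offset '[[0,0,0],[0,0,0],[0,0,0],[0,0,0],[0,0,0],[0,0,0]]' --angular '[[0,0,0],[0,0,0],[0,0,0],[0,0,0],[0,0,0],[0,0,0]]' --fingers 1 --squeeze 15

```text
time_s: 9.6
tool_pos: [0.3954, 0.3237, 0.0247]
tool_rot: [170.7, 89.8, -169.4]
force: [-0.3, -0.7, 4.0]
grip_width: 0.0599
```

```bash
python3 g.py .3947 .3245 .17 20 .624 .089 .17 9.7
```

```text
9.6 [  6.  23. -55. 113.  23.  55. -40.] [0.3954 0.3237 0.0247] w 0.0599 F [-0.3 -0.7  4. ]
[-0.1453  0.0011 -0.0008] [-0.0013 -0.0028 -0.0005]
[-0.1458 -0.2985  0.1345] [ 0.1784 -0.0029 -0.0002]
```

>>> drive_tool --offset '[[-0.05,0,0],[-0.1,0,0],[-0.146,-0.04,0.018],[-0.146,-0.09,0.04],[-0.146,-0.14,0.063],[-0.146,-0.19,0.085],[-0.146,-0.24,0.108],[-0.146,-0.28,0.126],[-0.146,-0.298,0.1345],[-0.146,-0.298,0.1345]]' --angular '[[0,0,0],[0,0,0],[0.02,0,0],[0.05,0,0],[0.08,0,0],[0.11,0,0],[0.14,0,0],[0.178,0,0],[0.178,0,0],[0.178,0,0]]'

```text
time_s: 10.85
tool_pos: [0.6237, 0.0891, 0.1694]
tool_rot: [166.4, 89.7, 176.1]
force: [-0.3, 0.8, -1.1]
grip_width: 0.0601
```

```bash
python3 g.py .624 .089 .031 9.7; python3 wl.py w5
```

```text
10.85 [ 27.  25. -49.  89.  19.  75. -15.] [0.6237 0.0891 0.1694] w 0.0601 F [-0.3  0.8 -1.1]
[ 0.1384 -0.0003  0.0009] [-0.0004 -0.0043 -0.001 ]
10.85 [ 27.   25.4 -48.8  89.2  19.5  74.6 -14.7] [0.6237 0.0891 0.1694] 0.0600891223521635
```

View pics/w5.png

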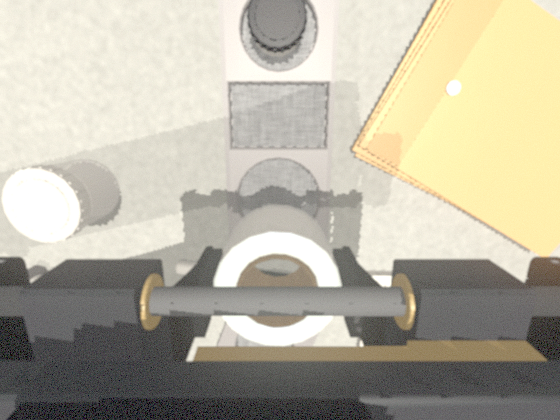

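The powder jar is centred in its recess at (278,30). The roll is above its own recess, whose sides are at columns 238 and 319. Lowering.

>>> drive_tool --offset '[[0.04,0,0.001],[0.08,0,0.001],[0.11,0,0.001],[0.125,0,0.001],[0.133,0,0.001],[0.1385,0,0.001],[0.1385,0,0.001]]' --angular '[[0,0,0],[0,0,0],[0,0,0],[0,0,0],[0,0,0],[0,0,0],[0,0,0]]'

```text
time_s: 11.78
tool_pos: [0.6234, 0.0915, 0.0318]
tool_rot: [155.8, 89.8, 165.6]
force: [-0.2, 0.5, -1.0]
grip_width: 0.0601
```

>>> drive_tool --offset '[[0,0,0],[0,0,0],[0,0,0],[0,0,0],[0,0,0]]' --angular '[[0,0,0],[0,0,0],[0,0,0],[0,0,0],[0,0,0]]' --fingers -1

```text
time_s: 12.4
tool_pos: [0.6234, 0.0915, 0.0318]
tool_rot: [155.1, 89.8, 165.0]
force: [-0.0, -0.6, 0.8]
grip_width: 0.086
```

```bash
python3 g.py .624 .089 .20 10 .46 -.17 .25 107
```

```text
12.4 [ 24.  33. -45.  96.  26.  62. -19.] [0.6234 0.0915 0.0318] w 0.086 F [-0.  -0.6  0.8]
[-0.1682 -0.0023 -0.0004] [-0.003  -0.0034 -0.0016]
[-0.2178 -0.2295 -0.2064] [ 1.4456e+00 -3.9000e-03  1.2000e-03]
```

>>> drive_tool --offset '[[-0.05,0,0],[-0.1,0,0],[-0.16,0,0],[-0.19,-0.04,-0.035],[-0.218,-0.08,-0.07],[-0.218,-0.12,-0.11],[-0.218,-0.17,-0.15],[-0.218,-0.21,-0.19],[-0.218,-0.23,-0.206],[-0.218,-0.23,-0.206]]' --angular '[[0,0,0],[0,0,0],[0.15,0,0],[0.33,0,0],[0.51,0,0],[0.69,0,0],[0.87,0,0],[1.05,0,0],[1.23,0,0],[1.41,0,0]]'

```text
time_s: 13.65
tool_pos: [0.4589, -0.1732, 0.2502]
tool_rot: [-103.6, 89.8, -175.2]
force: [0.3, 0.6, 1.2]
grip_width: 0.0874
```

```bash
python3 wl.py w6
python3 - <<'E'
from h import *
from cell import vision
c=vision.read_camera("top");np.savez("top1.npz",**c)
im=c["pixels"][135:285,110:430,::-1];cv2.imwrite("pics/top1.png",cv2.resize(np.clip((im/255.)**.6*300,0,255).astype(np.uint8),(800,375)))
E
```

```text
13.65 [ 5.240e+01 -3.000e-01 -3.450e+01  1.022e+02 -1.000e-01  7.820e+01
 -5.360e+01] [ 0.4589 -0.1732  0.2502] 0.08742989476865698
```

View pics/w6.png

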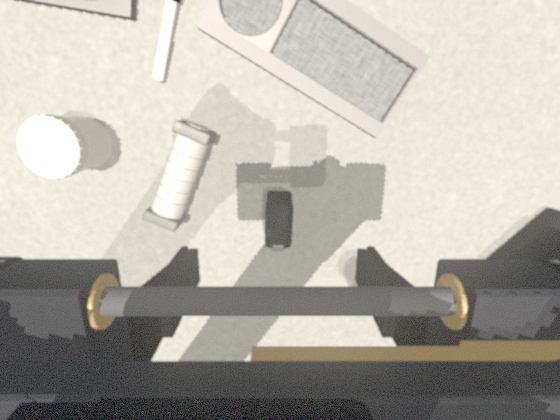

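View pics/top1.png

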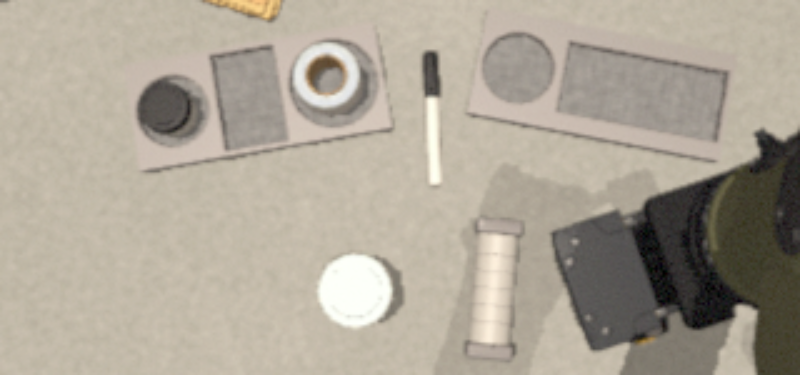

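Both are in their recesses. The measure's top is at about (279,217) in the wrist view. Zooming and measuring.

```bash
python3 - <<'E'
from h import *
t=np.load("top1.npz");K,T=t["intrinsics"],t["world_from_camera"]
print(cast(K,T,(110+327/2.5-.3,135+76/2.5-.3),.053),cast(K,T,(110+165/2.5-.3,135+108/2.5-.3),.047))
d=np.load("w6.npz");im=d["pixels"][:,:,::-1]
cv2.imwrite("pics/w6z.png",cv2.resize(im[170:270,130:320],(760,400),interpolation=cv2.INTER_CUBIC))
E
```

```text
[0.62044126 0.09252785 0.053     ] [0.59337431 0.23877774 0.047     ]
```

View pics/w6z.png

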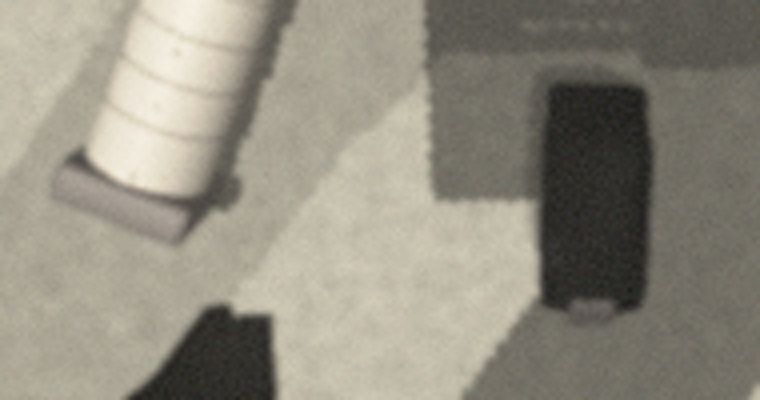

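```bash
python3 - <<'E'
from h import *
d=np.load("w6.npz");K,T=d["K"],d["T"]
print(T[:3,3])
a=cast(K,T,(279.0,192),.045);a2=cast(K,T,(279,205),.06);b=cast(K,T,(277.8,246),.06)
print(a,a2,b,np.degrees(np.arctan2(*(a2-b)[[1,0]])))
for e in [(541,150),(541,250),(652,150),(648,250)]: print(cast(K,T,(130+e[0]/4-.4,170+e[1]/4-.4),.062).round(4))
# tube caps
for e in [(192,130.5),(164,218.5)]: print("cap",cast(K,T,e,.042).round(4))
E
python3 g.py .422 -.193 .12 -73 .422 -.193 .03 -73
```

```text
[ 0.53351816 -0.14898758  0.40500182]
[ 0.45575844 -0.17679453  0.045     ] [ 0.44488717 -0.18035212  0.06      ] [ 0.39762729 -0.1946769   0.06      ] 16.862398036417236
[ 0.4381 -0.166   0.062 ]
[ 0.4099 -0.175   0.062 ]
[ 0.4479 -0.1953  0.062 ]
[ 0.4196 -0.2039  0.062 ]
cap [ 0.4906 -0.0642  0.042 ]
cap [ 0.3812 -0.0573  0.042 ]
13.75 [ 52.  -0. -35. 102.  -0.  78. -53.] [ 0.4602 -0.1708  0.2503] w 0.0872 F [0.4 0.6 0.5]
[ 0.1304 -0.0429  0.0088] [ 0.0341 -0.0017  0.003 ]
[ 0.2204 -0.0427  0.0089] [ 0.0341 -0.0017  0.003 ]
```

```bash
python3 g.py .4235 -.187 .12 -73 .4235 -.187 .03 -73
```

```text
13.75 [ 52.  -0. -35. 102.  -0.  78. -53.] [ 0.4602 -0.1708  0.2503] w 0.0872 F [0.4 0.6 0.5]
[ 0.1304 -0.0396  0.0036] [ 0.0341 -0.0017  0.003 ]
[ 0.2204 -0.0393  0.0037] [ 0.0341 -0.0017  0.003 ]
```

>>> drive_tool --offset '[[0.05,-0.02,0.002],[0.1,-0.039,0.0035],[0.14,-0.0395,0.0035],[0.17,-0.0395,0.0035],[0.195,-0.0395,0.0035],[0.21,-0.0395,0.0035],[0.22,-0.0395,0.0035],[0.22,-0.0395,0.0035]]' --angular '[[0.034,0,0],[0.034,0,0],[0.034,0,0],[0.034,0,0],[0.034,0,0],[0.034,0,0],[0.034,0,0],[0.034,0,0]]'

```text
time_s: 14.75
tool_pos: [0.4232, -0.1866, 0.0302]
tool_rot: [-123.9, 89.8, 163.2]
force: [0.1, 0.5, 0.0]
grip_width: 0.0872
```

```bash
python3 wl.py w7
```

```text
14.75 [ 52.   10.2 -33.3 120.    7.1  51.9 -58.2] [ 0.4232 -0.1866  0.0302] 0.08722430399986726
```

View pics/w7.png

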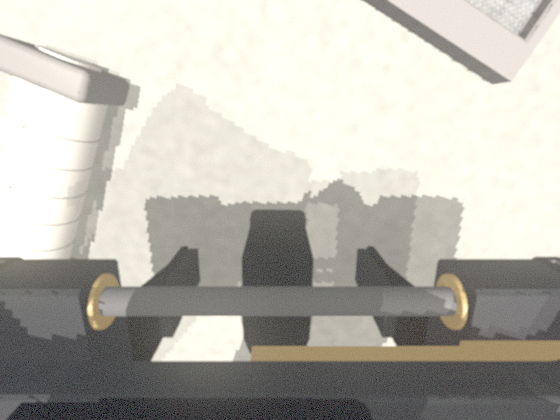

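The measure (columns 243–312) sits squarely between the fingers. Gripping.

>>> drive_tool --offset '[[0,0,0],[0,0,0],[0,0,0],[0,0,0],[0,0,0],[0,0,0],[0,0,0]]' --angular '[[0,0,0],[0,0,0],[0,0,0],[0,0,0],[0,0,0],[0,0,0],[0,0,0]]' --fingers 1 --squeeze 25

```text
time_s: 15.68
tool_pos: [0.4236, -0.1867, 0.0308]
tool_rot: [-120.1, 89.8, 167.0]
force: [-0.7, 0.3, 0.7]
grip_width: 0.0341
```

```bash
python3 g.py .4235 -.187 .20 -73 .6097 .1685 .2 -80.3
```

```text
15.675 [ 52.  10. -33. 120.   7.  52. -58.] [ 0.4236 -0.1867  0.0308] w 0.0341 F [-0.7  0.3  0.7]
[-0.1692 -0.0006 -0.    ] [ 0.001  -0.0016  0.0028]
[-0.1696  0.2817 -0.2853] [ 0.1284 -0.0014  0.0029]
```

>>> drive_tool --offset '[[-0.04,0,0],[-0.09,0,0],[-0.14,0.0,0.0],[-0.17,0.04,-0.04],[-0.17,0.08,-0.08],[-0.17,0.12,-0.12],[-0.17,0.16,-0.16],[-0.17,0.2,-0.2],[-0.17,0.24,-0.24],[-0.17,0.27,-0.27]]' --angular '[[0,0,0],[0,0,0],[0,0,0],[0.02,0,0],[0.04,0,0],[0.06,0,0],[0.08,0,0],[0.1,0,0],[0.128,0,0],[0.128,0,0]]'

```text
time_s: 16.92
tool_pos: [0.6033, 0.1529, 0.1995]
tool_rot: [-119.8, 89.7, 160.0]
force: [-0.7, 0.1, -1.5]
grip_width: 0.0338
```

```bash
python3 g.py .6097 .1685 .12 -80.3
```

```text
16.925 [  21.   23.  -49.   88.   17.   77. -109.] [0.6033 0.1529 0.1995] w 0.0338 F [-0.7  0.1 -1.5]
[ 0.0795  0.0093 -0.0141] [ 0.0017 -0.0023  0.0041]
```

>>> drive_tool --offset '[[0.0,0.009,-0.014],[0.03,0.009,-0.014],[0.06,0.009,-0.014],[0.08,0.009,-0.014],[0.08,0.009,-0.014]]' --angular '[[0,0,0],[0,0,0],[0,0,0],[0,0,0],[0,0,0]]'

```text
time_s: 17.55
tool_pos: [0.6082, 0.1676, 0.1176]
tool_rot: [-105.4, 89.5, 174.4]
force: [0.1, -0.4, -2.1]
grip_width: 0.0339
```

```bash
python3 g.py .6097 .1685 .036 -80.3; python3 wl.py w8
```

```text
17.55 [  18.   28.  -47.   92.   21.   70. -113.] [0.6082 0.1676 0.1176] w 0.0339 F [ 0.1 -0.4 -2.1]
[ 0.0815  0.0023 -0.0005] [ 0.0014 -0.0021  0.0078]
17.55 [  18.3   28.   -46.8   92.1   21.1   69.7 -112.9] [0.6082 0.1676 0.1176] 0.0338861612972753
```

View pics/w8.png

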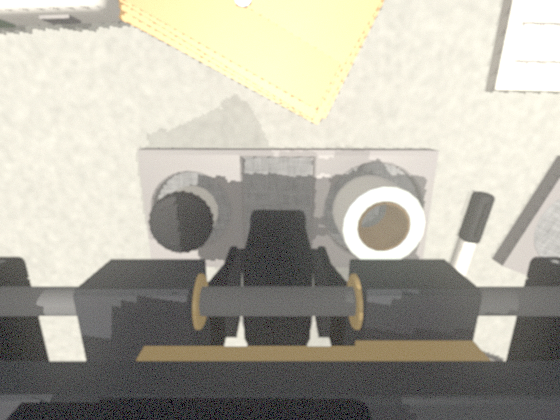

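The slot (columns 242–315) is centred under the measure. Lowering with a half-degree tilt correction.

>>> drive_tool --offset '[[0.025,0.002,0],[0.045,0.002,0],[0.062,0.002,0],[0.072,0.002,0],[0.078,0.002,0],[0.081,0.002,0],[0.081,0.002,0]]' --angular '[[0,0,0.007],[0,0,0.007],[0,0,0.007],[0,0,0.007],[0,0,0.007],[0,0,0.007],[0,0,0.007]]'

```text
time_s: 18.48
tool_pos: [0.6109, 0.1687, 0.0384]
tool_rot: [138.7, 89.8, 58.5]
force: [-0.9, 0.4, -1.6]
grip_width: 0.0339
```

```bash
python3 g.py .6097 .1685 .036 -80.3
```

```text
18.475 [  16.   33.  -44.   96.   25.   62. -116.] [0.6109 0.1687 0.0384] w 0.0339 F [-0.9  0.4 -1.6]
[ 0.0024 -0.0012  0.    ] [ 0.0015 -0.0025 -0.0022]
```

>>> drive_tool --offset '[[0.001,0,0],[0.0025,0,0],[0.0035,0,0],[0.0035,0,0]]' --angular '[[0,0,0],[0,0,0],[0,0,0],[0,0,0]]'

```text
time_s: 18.98
tool_pos: [0.6113, 0.1689, 0.0358]
tool_rot: [125.7, 89.8, 45.5]
force: [-1.9, -0.8, 4.2]
grip_width: 0.0338
```

>>> drive_tool --offset '[[0,0,0],[0,0,0],[0,0,0],[0,0,0]]' --angular '[[0,0,0],[0,0,0],[0,0,0],[0,0,0]]' --fingers -0.2

```text
time_s: 19.48
tool_pos: [0.6113, 0.1688, 0.0357]
tool_rot: [128.0, 89.8, 47.8]
force: [-0.5, 0.3, 0.0]
grip_width: 0.052
```

```bash
python3 g.py .6097 .1685 .20 -80.3 .46 -.04 .24 -95; python3 wl.py w9
```

```text
19.475 [  16.   33.  -44.   96.   25.   62. -116.] [0.6113 0.1688 0.0357] w 0.052 F [-0.5  0.3  0. ]
[-0.1643 -0.0011 -0.0003] [ 0.0015 -0.0023 -0.003 ]
[-0.2053 -0.184   0.1796] [ 0.258  -0.0027 -0.0026]
19.475 [  16.3   32.8  -44.2   95.9   25.3   61.6 -115.8] [0.6113 0.1688 0.0357] 0.05198940073726881
```

View pics/w9.png

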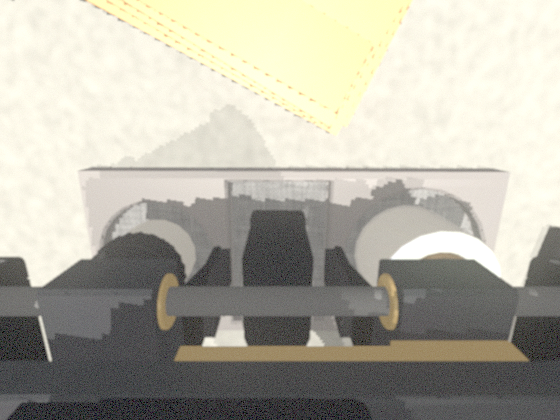

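>>> drive_tool --offset '[[-0.03,0,0],[-0.08,0,0],[-0.13,0,0],[-0.18,-0.02,0.02],[-0.205,-0.06,0.06],[-0.205,-0.1,0.1],[-0.205,-0.14,0.14],[-0.205,-0.17,0.17],[-0.205,-0.184,0.18],[-0.205,-0.184,0.18]]' --angular '[[0,0,0],[0,0,0],[0,0,0],[0.04,0,0],[0.09,0,0],[0.14,0,0],[0.19,0,0],[0.23,0,0],[0.258,0,0],[0.258,0,0]]' --fingers -0.2

```text
time_s: 20.78
tool_pos: [0.46, -0.0405, 0.2399]
tool_rot: [129.2, 89.8, 34.1]
force: [-0.2, 0.1, -0.2]
grip_width: 0.0522
```

>>> drive_tool --offset '[[0,0,0],[0,0,0]]' --angular '[[0,0,0],[0,0,0]]' --fingers -1

```text
time_s: 21.02
tool_pos: [0.4607, -0.0388, 0.2399]
tool_rot: [138.6, 89.7, 43.7]
force: [0.7, 0.1, -0.1]
grip_width: 0.065
```

```bash
python3 wl.py w10
python3 - <<'E'
from h import *
from cell import vision
c=vision.read_camera("top");np.savez("top2.npz",**c)
im=c["pixels"][135:285,110:430,::-1];cv2.imwrite("pics/top2.png",cv2.resize(np.clip((im/255.)**.6*300,0,255).astype(np.uint8),(800,375)))
E
```

```text
21.025 [ 47.3  -4.7 -42.8 106.5  -3.5  76.8 -89.5] [ 0.4607 -0.0388  0.2399] 0.06500728168573974
```

View pics/w10.png

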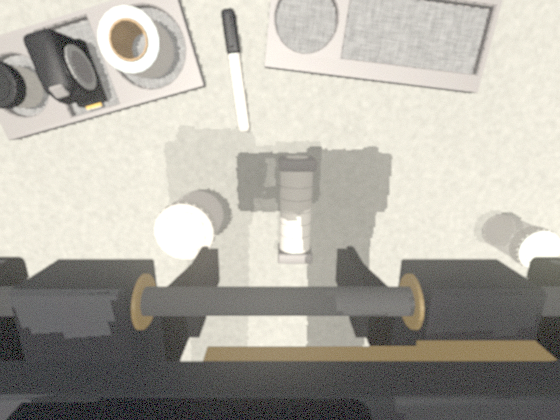

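View pics/top2.png

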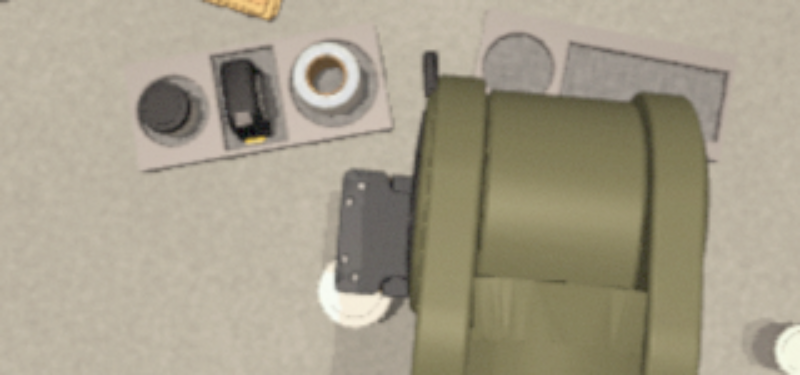

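The print tray holds all three items. In the wrist view the tube's caps are at (298,162) and (295,254). I'll zoom in for the axis.

```bash
python3 - <<'E'
from h import *
d=np.load("w10.npz");im=d["pixels"][:,:,::-1]
cv2.imwrite("pics/w10z.png",cv2.resize(np.clip((im[140:280,230:370]/255.)**.6*280,0,255).astype(np.uint8),(560,560),interpolation=cv2.INTER_CUBIC))
E
```

```text
(no output)
```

View pics/w10z.png

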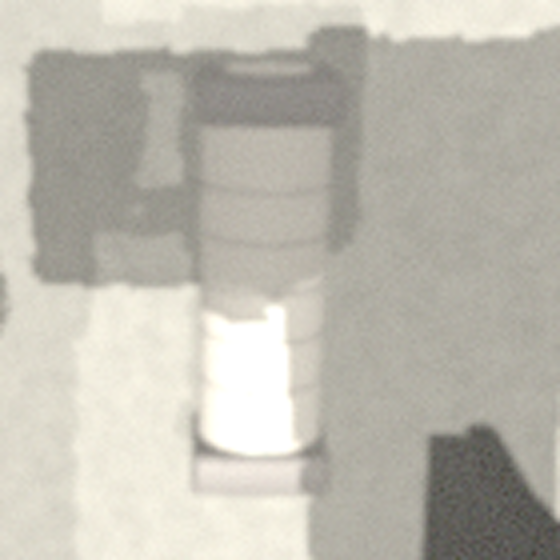

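```bash
python3 - <<'E'
from h import *
d=np.load("w10.npz");K,T=d["K"],d["T"]
f=lambda e,z:cast(K,T,(230+e[0]/4-.4,140+e[1]/4-.4),z)
a=f((270,101),.042);b=f((260.5,472),.042);print(a,b,(a+b)/2,np.linalg.norm(a-b),np.degrees(np.arctan2(*(a-b)[[1,0]])))
for y in (140,430):
  l=f(((201,203)[y>300],y),.03);r=f(((333,321)[y>300],y),.03);print(l,r,(l+r)/2)
E
python3 g.py .436 -.060 .020 -95.5
```

```text
[ 0.48841276 -0.06278988  0.042     ] [ 0.37790386 -0.0524314   0.042     ] [ 0.43315831 -0.05761064  0.042     ] 0.11099331972932788 -5.35493523077089
[ 0.47725135 -0.04284263  0.03      ] [ 0.47404521 -0.08062586  0.03      ] [ 0.47564828 -0.06173424  0.03      ]
[ 0.38790999 -0.03603772  0.03      ] [ 0.38487972 -0.07211562  0.03      ] [ 0.38639486 -0.05407667  0.03      ]
21.125 [ 47.  -5. -43. 107.  -3.  77. -89.] [ 0.4604 -0.0393  0.2398] w 0.0726 F [ 0.7  0.7 -0.6]
[ 0.2197 -0.0232  0.0234] [ 0.0099 -0.0033 -0.0027]
```

>>> drive_tool --offset '[[0.05,-0.013,0.01],[0.1,-0.026,0.0215],[0.14,-0.026,0.0215],[0.17,-0.026,0.0215],[0.195,-0.026,0.0215],[0.21,-0.026,0.0215],[0.2205,-0.026,0.0215],[0.2205,-0.026,0.0215]]' --angular '[[0.01,0,0],[0.01,0,0],[0.01,0,0],[0.01,0,0],[0.01,0,0],[0.01,0,0],[0.01,0,0],[0.01,0,0]]'

```text
time_s: 22.12
tool_pos: [0.4333, -0.0576, 0.0189]
tool_rot: [152.6, 89.8, 57.2]
force: [0.5, 0.4, -0.4]
grip_width: 0.087
```

>>> drive_tool --offset '[[0,0,0],[0,0,0],[0,0,0],[0,0,0],[0,0,0],[0,0,0],[0,0,0]]' --angular '[[0,0,0],[0,0,0],[0,0,0],[0,0,0],[0,0,0],[0,0,0],[0,0,0]]' --fingers 1 --squeeze 15

```text
time_s: 23.0
tool_pos: [0.4332, -0.0576, 0.0189]
tool_rot: [152.5, 89.8, 57.0]
force: [0.4, 0.6, 0.2]
grip_width: 0.0377
```

```bash
python3 wl.py w11
```

```text
23.0 [ 45.5   9.1 -42.9 123.7   7.9  49.7 -97.6] [ 0.4332 -0.0576  0.0189] 0.037695378790911525
```

View pics/w11.png

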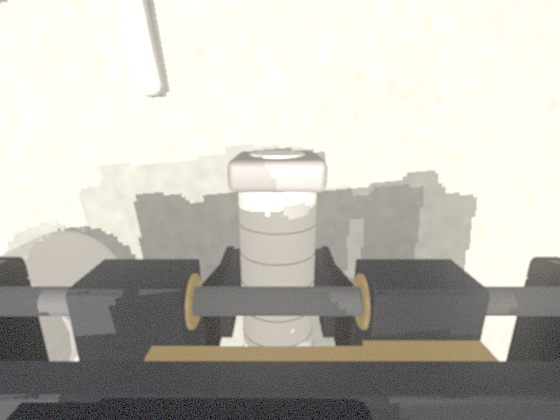

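Gripped at full diameter (37.7 mm). Lifting first.

>>> drive_tool --offset '[[-0.02,0,0],[-0.06,0,0],[-0.1,0,0],[-0.14,0,0],[-0.18,0,0],[-0.18,0,0]]' --angular '[[0,0,0],[0,0,0],[0,0,0],[0,0,0],[0,0,0],[0,0,0]]'

```text
time_s: 23.8
tool_pos: [0.4349, -0.0586, 0.2017]
tool_rot: [102.5, 89.5, 7.0]
force: [0.0, 0.1, -1.5]
grip_width: 0.0374
```

```bash
python3 g.py .6145 -.198 .20 -11; python3 wl.py w12
```

```text
23.8 [ 50.  -7. -42. 113.  -5.  72. -86.] [ 0.4349 -0.0586  0.2017] w 0.0374 F [ 0.   0.1 -1.5]
[0.003  0.1921 0.1215] [-1.4747  0.0044 -0.0076]
23.8 [ 50.1  -7.2 -42.1 112.6  -5.2  72.3 -85.7] [ 0.4349 -0.0586  0.2017] 0.03744008143681702
```

View pics/w12.png

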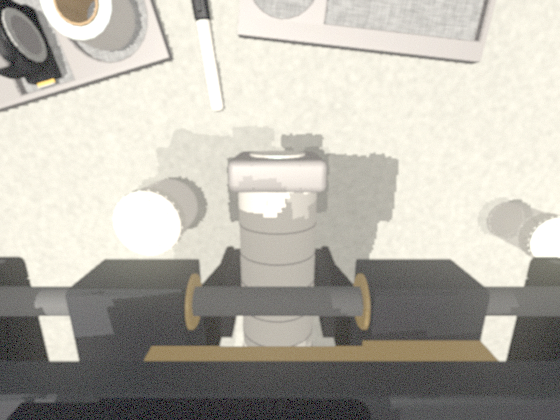

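The tube is held firm and level. Carry it over with the turn.

>>> drive_tool --offset '[[0.0,0.02,0.013],[0.0,0.045,0.028],[0.0,0.07,0.044],[0.0,0.095,0.06],[0.0,0.12,0.076],[0.0,0.145,0.092],[0,0.17,0.107],[0,0.185,0.117],[0,0.192,0.1215],[0,0.192,0.1215]]' --angular '[[-0.12,0,0],[-0.29,0,0],[-0.46,0,0],[-0.63,0,0],[-0.8,0,0],[-0.97,0,0],[-1.14,0,0],[-1.31,0,0],[-1.475,0,0],[-1.475,0,0]]'

```text
time_s: 25.1
tool_pos: [0.6123, -0.1977, 0.1978]
tool_rot: [83.1, 89.7, 72.0]
force: [-0.3, 0.2, -1.0]
grip_width: 0.0376
```

```bash
python3 g.py .6145 -.198 .13 -11; python3 wl.py w13
```

```text
25.1 [ 50.  25. -45.  85.  17.  77.  -8.] [ 0.6123 -0.1977  0.1978] w 0.0376 F [-0.3  0.2 -1. ]
[ 0.0678 -0.0002  0.0022] [-0.0015  0.0006 -0.0048]
25.1 [ 50.   24.7 -45.3  85.5  17.4  77.2  -7.6] [ 0.6123 -0.1977  0.1978] 0.037636317080911315
```

View pics/w13.png

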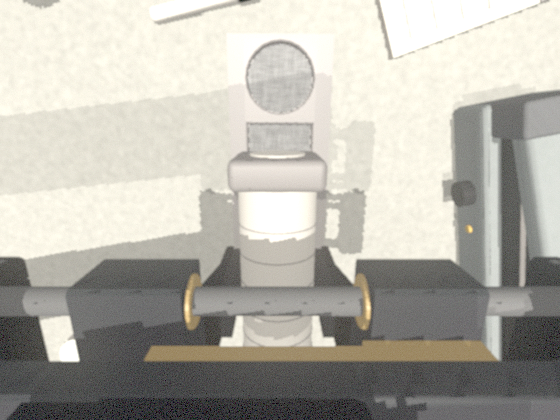

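The jar recess is at (281,77) and the oblong's far edge at row 123 (columns 247–313). Casting these to refine the centre.

```bash
python3 - <<'E'
from h import *
d=np.load("w13.npz");K,T=d["K"],d["T"]
j=cast(K,T,(281,77),.015);l=cast(K,T,(247,123),.015);r=cast(K,T,(313.5,123),.015);m=(l+r)/2
print(j,m,np.linalg.norm(l-r),"edge yaw",np.degrees(np.arctan2(*(r-l)[[1,0]])),"j-m",np.linalg.norm(j-m))
for yaw in (-10,-11):
  a=np.radians(yaw);ty=np.array([-np.sin(a),np.cos(a),0]);print(yaw,j-ty*.118,m-ty*.075)
E
```

```text
[ 0.63919563 -0.08340728  0.015     ] [ 0.63023243 -0.12591686  0.015     ] 0.0677320558026553 edge yaw -11.096709112602118 j-m 0.04344425791138652
-10 [ 0.61870514 -0.19961459  0.015     ] [ 0.61720881 -0.19977744  0.015     ]
-11 [ 0.61668016 -0.19923928  0.015     ] [ 0.61592175 -0.1995389   0.015     ]
```

>>> drive_tool --offset '[[0.05,-0.001,0.0035],[0.095,-0.001,0.0035],[0.13,-0.001,0.0035],[0.152,-0.001,0.0035],[0.163,-0.001,0.0035],[0.169,-0.001,0.0035],[0.172,-0.001,0.0035],[0.1735,-0.001,0.0035]]' --angular '[[0,0,-0.005],[0,0,-0.005],[0,0,-0.005],[0,0,-0.005],[0,0,-0.005],[0,0,-0.005],[0,0,-0.005],[0,0,-0.005]]'

```text
time_s: 26.15
tool_pos: [0.6164, -0.1983, 0.0256]
tool_rot: [-18.5, 89.9, -29.7]
force: [-0.4, 0.1, -1.0]
grip_width: 0.0375
```

```bash
python3 g.py .6155 -.199 .024 -11; python3 wl.py w14
```

```text
26.15 [ 47.  34. -41.  94.  25.  61. -13.] [ 0.6164 -0.1983  0.0256] w 0.0375 F [-0.4  0.1 -1. ]
[ 0.0016 -0.0008 -0.0007] [-0.0026  0.0023  0.0008]
26.15 [ 46.6  34.  -41.   94.2  24.8  61.1 -12.8] [ 0.6164 -0.1983  0.0256] 0.03751739521560638
```

View pics/w14.png

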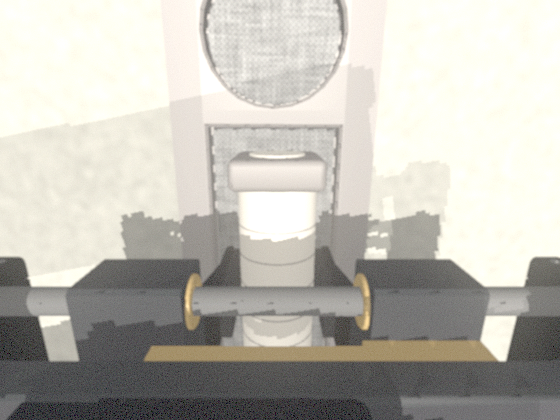

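The tube is inside the recess, 1–2 mm off the floor. Releasing here keeps the fingertips above the tray.

>>> drive_tool --offset '[[0,0,0],[0,0,0],[0,0,0],[0,0,0]]' --angular '[[0,0,0],[0,0,0],[0,0,0],[0,0,0]]' --fingers -0.2

```text
time_s: 26.7
tool_pos: [0.6162, -0.1983, 0.0254]
tool_rot: [-20.4, 89.9, -31.5]
force: [-0.0, 0.2, -0.2]
grip_width: 0.0522
```

```bash
python3 g.py .6155 -.199 .20 -11  .40 -.29 .23 -30
```

```text
26.7 [ 47.  34. -41.  94.  25.  61. -13.] [ 0.6162 -0.1983  0.0254] w 0.0522 F [-0.   0.2 -0.2]
[-0.1746 -0.0009 -0.0002] [-0.0027  0.002   0.0008]
[-0.2049 -0.1319 -0.194 ] [0.329  0.0021 0.0004]
```

>>> drive_tool --offset '[[-0.03,0,0],[-0.08,0,0],[-0.13,0,0],[-0.18,-0.02,-0.03],[-0.205,-0.05,-0.07],[-0.205,-0.08,-0.115],[-0.205,-0.11,-0.16],[-0.205,-0.132,-0.194],[-0.205,-0.132,-0.194],[-0.205,-0.132,-0.194]]' --angular '[[0,0,0],[0,0,0],[0,0,0],[0.05,0,0],[0.1,0,0],[0.16,0,0],[0.24,0,0],[0.329,0,0],[0.329,0,0],[0.329,0,0]]'

```text
time_s: 27.95
tool_pos: [0.4008, -0.2896, 0.2304]
tool_rot: [2.0, 89.8, -27.9]
force: [-0.7, -0.4, 0.3]
grip_width: 0.0521
```

>>> drive_tool --offset '[[0,0,0],[0,0,0],[0,0,0]]' --angular '[[0,0,0],[0,0,0],[0,0,0]]' --fingers -1

```text
time_s: 28.32
tool_pos: [0.4013, -0.2891, 0.2303]
tool_rot: [12.9, 89.8, -17.0]
force: [-0.0, -1.0, -0.0]
grip_width: 0.0746
```

```bash
python3 wl.py w15
python3 - <<'E'
from h import *
from cell import vision
c=vision.read_camera("top");np.savez("top3.npz",**c)
im=c["pixels"][135:295,140:460,::-1];cv2.imwrite("pics/top3.png",cv2.resize(np.clip((im/255.)**.6*300,0,255).astype(np.uint8),(800,400)))
E
```

```text
28.325 [ 73.6   0.9 -40.9 103.5   0.6  75.6   2.8] [ 0.4013 -0.2891  0.2303] 0.07462228289329058
```

View pics/w15.png

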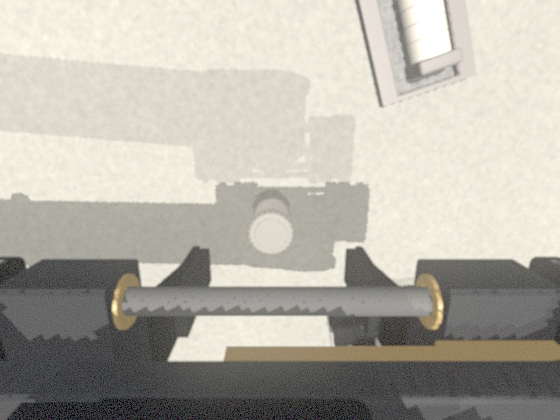

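View pics/top3.png

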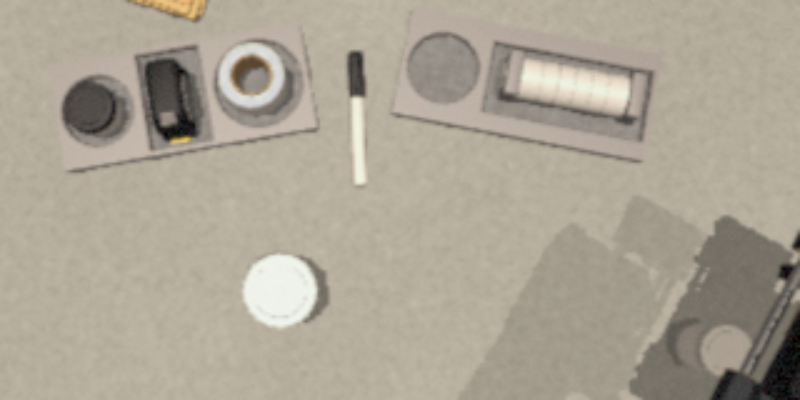

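The tube lies in its recess. The small jar's lid is at (271,234) in the wrist view.

```bash
python3 - <<'E'
from h import *
d=np.load("w15.npz");print(cast(d["K"],d["T"],(271,234),.07))
E
python3 g.py .3775 -.316 .046 -30
```

```text
[ 0.37741    -0.31980521  0.07      ]
28.425 [ 74.   1. -41. 104.   1.  76.   3.] [ 0.401  -0.2893  0.2303] w 0.0815 F [-0.1  0.2  0.5]
[ 0.1842 -0.0349 -0.0076] [ 0.002   0.0029 -0.0005]
```

>>> drive_tool --offset '[[0.03,-0.02,-0.004],[0.06,-0.037,-0.007],[0.1,-0.037,-0.007],[0.135,-0.037,-0.007],[0.16,-0.037,-0.007],[0.175,-0.037,-0.007],[0.184,-0.037,-0.007],[0.184,-0.037,-0.007]]' --angular '[[0,0,0],[0,0,0],[0,0,0],[0,0,0],[0,0,0],[0,0,0],[0,0,0],[0,0,0]]'

```text
time_s: 29.42
tool_pos: [0.3771, -0.3181, 0.0463]
tool_rot: [12.9, 89.8, -16.9]
force: [0.4, -0.2, -0.2]
grip_width: 0.0865
```

>>> drive_tool --offset '[[0,0,0],[0,0,0],[0,0,0],[0,0,0],[0,0,0],[0,0,0],[0,0,0]]' --angular '[[0,0,0],[0,0,0],[0,0,0],[0,0,0],[0,0,0],[0,0,0],[0,0,0]]' --fingers 1 --squeeze 15

```text
time_s: 30.3
tool_pos: [0.3772, -0.3182, 0.0463]
tool_rot: [11.1, 89.8, -18.8]
force: [-0.1, 0.2, 0.9]
grip_width: 0.0454
```

```bash
python3 g.py .3775 -.316 .2 -30 .639 -.083 .20 -11; python3 wl.py w16
```

```text
30.3 [ 73.  13. -38. 115.  10.  55.  -1.] [ 0.3772 -0.3182  0.0463] w 0.0454 F [-0.1  0.2  0.9]
[-0.1537  0.0022 -0.0004] [ 0.0021  0.0029 -0.0006]
[-0.1532  0.3345  0.1103] [-3.295e-01  3.000e-03 -1.000e-04]
30.3 [ 72.6  13.  -38.5 115.5   9.9  54.5  -0.8] [ 0.3772 -0.3182  0.0463] 0.0453775910835673
```

View pics/w16.png

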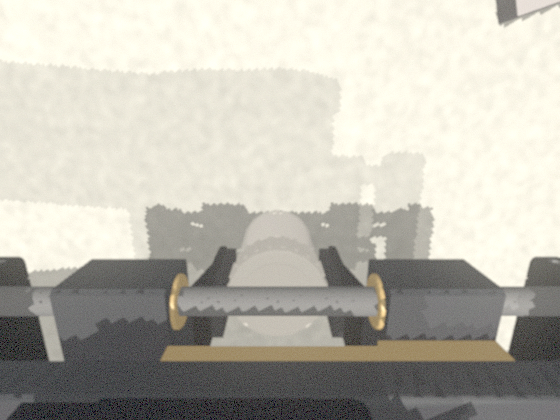

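Held (45.4 mm). Carry to the sharps tray's round recess.

>>> drive_tool --offset '[[-0.05,0,0],[-0.1,0,0],[-0.153,0.04,0.013],[-0.153,0.09,0.03],[-0.153,0.14,0.046],[-0.153,0.19,0.063],[-0.153,0.24,0.079],[-0.153,0.29,0.096],[-0.153,0.325,0.107],[-0.153,0.3345,0.11]]' --angular '[[0,0,0],[0,0,0],[-0.04,0,0],[-0.09,0,0],[-0.14,0,0],[-0.19,0,0],[-0.24,0,0],[-0.29,0,0],[-0.33,0,0],[-0.33,0,0]]'

```text
time_s: 31.6
tool_pos: [0.6396, -0.0797, 0.1992]
tool_rot: [46.8, 89.8, 36.1]
force: [-0.4, 0.5, -0.2]
grip_width: 0.0449
```

>>> drive_tool --offset '[[0.03,0,0],[0.06,0,0],[0.07,0,0],[0.07,0,0]]' --angular '[[0,0,0],[0,0,0],[0,0,0],[0,0,0]]'

```text
time_s: 32.1
tool_pos: [0.6392, -0.0805, 0.129]
tool_rot: [58.4, 89.9, 47.6]
force: [0.3, -1.0, 0.4]
grip_width: 0.045
```

```bash
python3 g.py .638 -.083 .052 -11; python3 wl.py w17
```

```text
32.1 [ 42.  29. -49.  90.  23.  71. -22.] [ 0.6392 -0.0805  0.129 ] w 0.045 F [ 0.3 -1.   0.4]
[ 0.0769 -0.0028 -0.0008] [ 0.0031  0.0009 -0.0014]
32.1 [ 41.8  29.4 -49.1  89.8  23.   71.4 -21.9] [ 0.6392 -0.0805  0.129 ] 0.0450181608550284
```

View pics/w17.png

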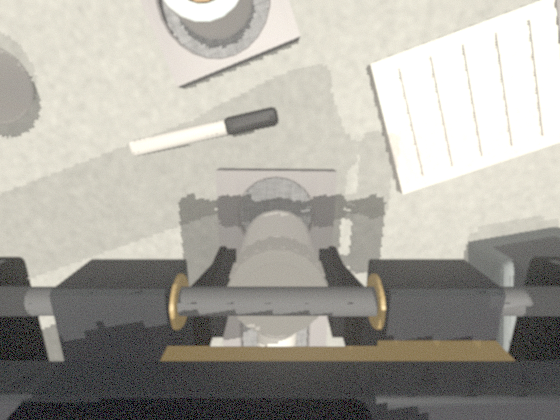

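The recess, at (277,205) under the jar, is lined up. Lowering.

>>> drive_tool --offset '[[0.025,-0.0025,-0.001],[0.045,-0.0025,-0.001],[0.06,-0.0025,-0.001],[0.068,-0.0025,-0.001],[0.073,-0.0025,-0.001],[0.076,-0.0025,-0.001],[0.0775,-0.0025,-0.001],[0.0775,-0.0025,-0.001]]' --angular '[[0,0,0],[0,0,0],[0,0,0],[0,0,0],[0,0,0],[0,0,0],[0,0,0],[0,0,0]]'

```text
time_s: 33.15
tool_pos: [0.6389, -0.0824, 0.0527]
tool_rot: [29.6, 89.8, 18.7]
force: [-0.3, 0.5, -1.1]
grip_width: 0.0455
```

>>> drive_tool --offset '[[0,0,0],[0,0,0],[0,0,0],[0,0,0],[0,0,0]]' --angular '[[0,0,0],[0,0,0],[0,0,0],[0,0,0],[0,0,0]]' --fingers -1

```text
time_s: 33.78
tool_pos: [0.6389, -0.0825, 0.0527]
tool_rot: [28.3, 89.8, 17.4]
force: [0.0, -0.2, 0.5]
grip_width: 0.0841
```

>>> drive_tool --offset '[[-0.03,0,0],[-0.07,0,0],[-0.12,0,0],[-0.17,0,0],[-0.2,-0.05,0],[-0.2,-0.11,0],[-0.2,-0.17,0],[-0.2,-0.22,0],[-0.2,-0.27,0],[-0.2,-0.3,0]]' --angular '[[0,0,0],[0,0,0],[0,0,0],[0,0,0],[0,0,0],[0,0,0],[0,0,0],[0,0,0],[0,0,0],[0,0,0]]'

```text
time_s: 35.02
tool_pos: [0.5804, -0.3811, 0.2517]
tool_rot: [15.8, 89.9, 4.8]
force: [-0.1, 0.0, 0.8]
grip_width: 0.087
```

```bash

python3 - <<'E'
from h import *
from cell import vision
c=vision.read_camera("top");np.savez("top4.npz",**c)
im=c["pixels"][135:295,110:430,::-1];cv2.imwrite("pics/top4.png",cv2.resize(np.clip((im/255.)**.6*300,0,255).astype(np.uint8),(800,400)))
c=vision.read_camera("side");im=c["pixels"][120:380,190:400,::-1];cv2.imwrite("pics/side4.png",cv2.resize(np.clip((im/255.)**.6*300,0,255).astype(np.uint8),None,fx=2.3,fy=2.3))
E
```

```text
(no output)
```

View pics/top4.png

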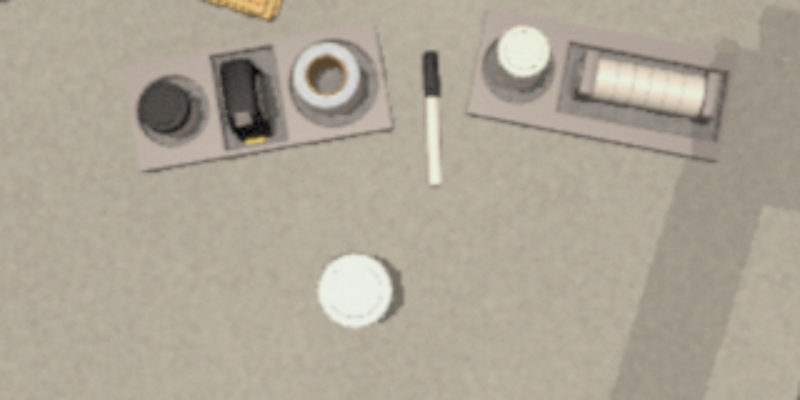

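View pics/side4.png

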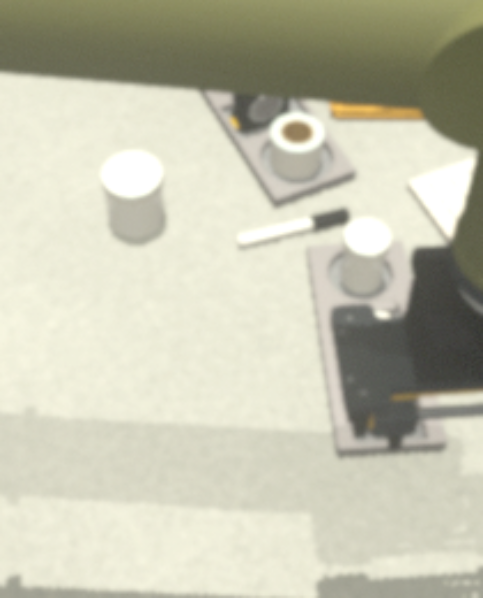

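Top view: all five items sit in their recesses and upright, with the roll flat and the tube lying in the oblong. The large jar is unmoved (355,290) and the arm is clear. Handing in.

```bash
python3 -c "
from cell import sign_off,telemetry
print(telemetry.get_obs()['force']);print(sign_off())"
```

```text
[0.14563686 0.002712   0.15390584]
the job is handed in; nothing more can be done
None
```

Both kits are made up and the job is handed in, at about 35 s on the robot's clock. I placed the things in the order you listed them: powder jar, roll and tape measure in the fingerprint tray, then sharps tube and small jar in the sharps tray.

**Final checks:** The last top view shows every item in its own recess: the jars and tape measure upright, the roll flat, the tube lying down. The large jar is where it started. The gripper is empty and raised clear, with close to zero force on the tool. The side view agrees for the parts it shows. The arm hid the powder jar and most of the tape measure, and the gripper hid the tube.

**What disagreed:** My early hand-picked side-camera positions were up to about 9 mm off the top camera in y. The wrist camera agreed with the top camera to within about 4 mm, so I used those two. The tube was released 1–2 mm above the recess floor so the fingertips stayed above the tray.

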